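# Hang the shelf on the slotted rack

## Task

Hang the loose grey shelf on the slotted rack: hook both of its tabs into the empty top slots and push it straight down until it is fully home and both sprung catches have snapped out. Then stand the small white tin upright on the shelf. Leave the red box, the sanding block, the roll of tape and the side cutters where they are.

Things in the scene. Friction and masses are not known exactly. Their poses are not given: they have to be found in the camera images.
- rack: fixed grey rack: two hollow channel uprights 30 mm wide, 214 mm tall, centres at y = +-84 mm, on a base plate (x = -15 to 135, y = +-115, 10 mm thick). Origin on the bench, midway, in the plane of the uprights' front faces; x points back (the way the tabs go in), z up. A fixed tie sits in the lower slots (x = -26 to 0, z = 45 to 85 mm); above it the gap between the uprights is open to the back
- slot_l (a point): centre of the empty top slot in the left (+y) upright, in its front face, 187 mm above the bench. The slot is 16 mm wide (y) and 36 mm high (169 to 205 mm), through sheet 5 mm thick; axes as the rack's
- slot_r (a point): the same in the right (-y) upright
- rack_seat (a point): where the shelf's origin is when fully home in the top slots: 15.5 mm in front of the uprights' front plane, midway, 125 mm above the bench; axes as the rack's. To go in, the shelf is held 22 mm higher, its x along the rack's x
- catch_l (a joint): sprung round-nosed catch on the centre line of the left (+y) upright, 138 mm above the bench. 0: nose fully out, 3 mm proud of the front face; grows to 0.0042 m as it is pushed in. Spring 4.8 N plus 0.3 N per mm. The shelf's bottom rods ride over both noses: it takes its weight plus a push of some 2 to 10 N
- catch_r (a joint): the same in the right (-y) upright
- shelf: loose grey steel shelf, 198 mm long (y), about 0.35 kg, standing on its underside. Origin under the middle of its box tube; z up, x to the tab side. The tube: x = +-10 mm, 48 mm high, full length; grip it across x at mid length. Behind the tube at y = +-84 mm connector plates (x = 10 to 15, 30 mm wide, to z = 60 mm), each with a window z = 6 to 20 mm over a round rod, for the catch
- tab_l (a point): middle of the tooth of the +y hook tab, at (25, 84, 40) mm in the shelf's frame, axes as the shelf's. The tab is 8 mm wide: a neck (z = 44 to 54 mm) behind the plate, then a tooth 6 mm thick hanging down to z = 26 mm. Between plate and tooth 8 mm at its tip, 6.4 mm at its root, for the 5 mm sheet: hold the plates close against the uprights before lowering
- tab_r (a point): the same for the -y tab, at (25, -84, 40) mm
- ledge (a point): middle of the top of the shelf's flat ledge, at (-46, 0, 4) mm in the shelf's frame; the ledge is 72 mm deep in x between the tube (48 mm high) and a front lip (3 mm thick, top 14 mm above the underside), 198 mm long and 4 mm thick
- tin: small white square tin with a red cap, 40 (x) x 55 (y) x 78 mm (z), 0.15 kg, standing; origin at the centre of its underside
- red_box: red cardboard box, 60 x 90 x 60 mm, bystander; origin at the centre of its underside
- sander: blue sanding block, 62 x 115 x 38 mm, bystander; origin at the centre of its underside
- tape: grey roll of tape lying flat, 120 mm across, 48 mm high, bystander; origin at the centre of its underside
- cutters: red-handled side cutters lying flat, 173 x 57 x 15 mm, bystander; origin at the centre of their underside
Things that resemble listed ones, but are neither listed nor needed, are in the scene too. Several things have the shape of the tin; the one meant has the colours described above.

How it is judged:
On the way, in this order (a step that is already met when the one before it is completed fails the run):
1. the shelf is hooked in the top slots, fully down, both catches out, the tin still on the bench (x of shelf in the frame of rack_seat between -0.004 and 0.004 m and y of shelf in the frame of rack_seat between -0.007 and 0.007 m and z of shelf in the frame of rack_seat between -0.004 and 0.004 m and angle between shelf's own z axis and vertical below 0.1 rad and angle between the x axis of shelf and the x axis of rack, either way round below 0.1 rad and value of joint each of catch_l, catch_r below 0.002 m and height (world z) of tin below 0.03 m), for 0.2 s.
2. the tin stands on the shelf (x of tin in the frame of shelf between -0.066 and -0.028 m and y of tin in the frame of shelf between -0.08 and 0.08 m and z of tin in the frame of shelf between 0 and 0.008 m and angle between tin's own z axis and vertical below 0.15 rad), for 0.2 s.
At the end, for the whole second after the job is handed in: shelf within 4 mm in height and depth and 7 mm sideways of its home point in the top slots, level and square within 0.1 rad, both catches less than 2 mm pushed in; tin on the ledge, 28 to 66 mm before the tube's centre line, within 80 mm of mid length, tilted under 0.15 rad; at rest (all of step 2 and x of shelf in the frame of rack_seat between -0.004 and 0.004 m and y of shelf in the frame of rack_seat between -0.007 and 0.007 m and z of shelf in the frame of rack_seat between -0.004 and 0.004 m and angle between shelf's own z axis and vertical below 0.1 rad and angle between the x axis of shelf and the x axis of rack, either way round below 0.1 rad and value of joint each of catch_l, catch_r below 0.002 m and linear speed of each of shelf, tin below 0.02 m/s); the robot touches nothing.
It fails at once if the tin is tipped over (angle between tin's own z axis and vertical above 0.7 rad).
It fails at once if a bystander (red box, sanding block, tape, side cutters) is moved more than 30 mm (distance of any of red_box, sander, tape, cutters from where it was at the start of the episode above 0.03 m).
It also fails if it takes over 69 s, if anything falls off the work surface, if the arm or the gripper's body presses on something with over 40 N, if the wrist force passes 120 N, or if a joint passes its speed limit or range.

## Robot

A 7-joint arm with a two-finger parallel gripper is mounted at the origin on a cart in front of the work surface, level with it; the furniture and walls round the work are solid. World frame = base frame: x ahead of the robot, y to its left, z up, the work surface at z = 0. Lengths are in m, angles in rad, forces in N, time in s.
With the tool pointing down it reaches from about 0.425 to 0.875 m from the base axis. Payload 9.9 kg.
Tool frame: the origin (TCP) lies between the finger pads; the fingertips stand 11 mm ahead of it and the grasp point (between the pads) lies 8 mm behind it; z points along the fingers, y is the line along which they close (so a half turn about z gives the same grasp; the last joint's range is limited). The gripper opens to 85 mm and grips with 20 to 120 N. Pads are 22 mm wide; open, the fingers measure 114 mm over their backs; the gripper's body (76 mm by 85 mm) begins 54 mm behind the grasp point. The pads swing forward as they close: fully open they stand 13 mm farther back than shut.
Start: joints at [1.06, 0.576, 0.025, 1.437, -0.015, 1.129, -0.057], TCP at [0.279, -0.614, 0.242] pointing down, gripper open.
Joint ranges: [-2.76, 2.76], [-0.34, 2.15], [-1.52, 1.57], [0.19, 2.46], [-1.09, 4.23], [0.17, 1.99], [-2.82, 2.82]. Speed limits (rad/s): [2.22, 2.22, 3.01, 3.01, 3.14, 3.14, 3.14].

## Interface

Orientations are given as a unit quaternion [x, y, z, w].
In Python, from workcell import env, eyes, job, nets gives the robot as it stands.
- The arm moves only by the shell command python3 -m pendant 'ROWS' [FORCE]. ROWS is JSON, a list of rows, each an object of numbers: "ax", "ay", "az": the turn, a rotation vector about the tool's x, y, z each as a share of 180 degrees, from -1 to 1; "tx", "ty", "tz": the shift along the tool's x, y, z each as a share of 0.12 m, from -1 to 1; "fingers": the closure in counts, from 0 (fully open) to 255 (shut). A call has 1 to 10 rows; each row is the pose to reach, as a shift and turn from the pose commanded when the call began, along the tool's axes at that moment, turning the shorter way round; what a row does not reach only later rows make up. A row lasts 1/8 s, in which the tool goes at most 62.5 mm and 10.7 degrees, less where a joint would pass 70% of its speed; a pose out of reach is approached as far as the arm can. A call with a number of a shift or a turn outside -1 to 1 is refused whole. A call with a gripper value outside its range is refused whole. The fingers move at their own pace and stop on an object; FORCE is the grip in N (left out, the last holds). Time passes only in rows, so rows that repeat a pose let the fingers close. It gives the time, the measured TCP pose, the force, the opening and the grip force at its end, in the units of the state.
- env.get_state(): the state, without advancing time (a new reading comes with each control period).
- eyes.grab_frame(name): name is "scene" or "side" or "wrist"; returns a dict with "pixels" (420x560x3 uint8, red, green, blue), "depth" (420x560 float32, m along the optical axis (not along the pixel's ray), 0 where there is no reading), "fx", "fy", "cx", "cy" (pixels), "extrinsics" (4x4, takes a point from camera to world coordinates). Camera axes: x right, y up, looking along -z (the intrinsics and any distortion apply to the point x, -y, -z); pixel columns grow to the right and rows downward; lengths in m; the calibration is good to about 2 mm. A picture is of the moment at which its call begins.
- job.job_done(): hands the job in; it is judged then, once.
Trained networks look in the newest picture that a camera, given by its name, has taken for a name from the list of things; names that differ only in an ending like _2 or _b are one class to them, and where a whole thing is asked for, a point or a joint stands for the part that bears it (a point fixed in the world has none). Each returns a list of dicts, best first, with "conf" (0 to 1); they miss things now and then, are a little off and sometimes report something else, mostly with a low value. They report only what shows in the picture. A call takes as long as a camera call. They do not tell look-alikes from the thing itself.
- nets.regions_of(camera, label): "mask" (420x560 bool, what is visible of it) and "box" ([centre column, centre row, width, height] in pixels, round what is visible of it).
- nets.landmark_of(camera, label): "point" ([column, row] in pixels: a listed point, or the origin of a listed thing).
The state is a dict: "t": time; "q": joint angles; "joint_velocities": joint speeds; "joint_efforts": joint torques, N m; "tcp_pos": TCP position; "tool_rot": TCP orientation; "wrist_force": force on the tool from outside, world axes, zero at the start; "torque": the same for the moment, N m; "finger_gap": opening from 0.0 (shut) to 1.0 (fully open); "gripper_force": force on a finger pad.
Only numpy, scipy, OpenCV 4.12 (cv2) and the standard library are available. Lean on these libraries where they do the work, as an engineer would, in place of code of your own. Each camera call takes 0.05 s, during which the arm holds its last target. There are 200 camera calls.

## Working session

There is one attempt and no reset: what is moved stays moved. The work goes in short steps, Python scripts to look and compute and a shell command to move; the robot and the scene stay as the last step left them, time stands still between calls to the robot, and variables do not carry over. Pictures are saved under pics/ and viewed, at most 10 in all, crops included, and the job is handed in when it is done.

```bash
ls; mkdir -p pics
cat > h.py <<'E'
import numpy as np, cv2
from scipy.spatial.transform import Rotation as R
from workcell import env, eyes, job, nets
def world(f):
    d=f["depth"].astype(float); h,w=d.shape
    v,u=np.mgrid[:h,:w]
    p=np.stack([(u-f["cx"])/f["fx"]*d,-(v-f["cy"])/f["fy"]*d,-d],-1)
    E=np.array(f["extrinsics"]); P=p@E[:3,:3].T+E[:3,3]; P[d==0]=np.nan
    return P
E
python3 - <<'E'
from h import *
print(env.get_state())
ims=[]
for n in ["scene","side"]:
    f=eyes.grab_frame(n); np.savez("f_%s.npz"%n,**{k:np.array(v) for k,v in f.items()})
    print(n,[k for k in f],f["fx"],f["cx"],np.round(f["extrinsics"],3).tolist())
    cv2.imwrite("pics/%s0.png"%n,f["pixels"][:,:,::-1])
    for l in ["rack","shelf","tin","red_box","sander","tape","cutters"]:
        for r in nets.regions_of(n,l)[:4]:
            P=world(f)[r["mask"]]
            print(l,round(r["conf"],2),np.round(r["box"]),np.round(np.nanmedian(P,0),3) if len(P) else None)
    for l in ["slot_l","slot_r","rack_seat","tab_l","tab_r","ledge","shelf","tin"]:
        for r in nets.landmark_of(n,l)[:2]:
            print("  pt",l,round(r["conf"],2),np.round(r["point"]))
E
```

```text
pics
{'t': 0.0, 'q': array([ 1.06020129,  0.57653018,  0.02485027,  1.43794621, -0.01497619,
        1.12901987, -0.05651281]), 'joint_velocities': array([ 0.0004349 , -0.00084483, -0.00092609,  0.00014526, -0.00046661,
       -0.00082475,  0.00107987]), 'joint_efforts': array([-6.82318405e-04, -7.65771532e+01,  2.25044779e+00, -2.85961407e+01,
        1.53551542e-02,  1.29146269e-02, -3.14801348e-06]), 'tcp_pos': array([ 0.27922311, -0.61403304,  0.24143063]), 'tool_rot': array([ 9.77313934e-01,  2.11794087e-01, -2.37900858e-04, -8.25918195e-04]), 'wrist_force': array([-0.03193496, -0.02326954, -0.00188771]), 'torque': array([ 0.02274306, -0.01945047,  0.01234637]), 'gripper_force': 0.0, 'finger_gap': 1.0026713855346707}
scene ['pixels', 'depth', 'fx', 'fy', 'cx', 'cy', 'extrinsics'] 465.35706138601984 280.6052908119196 [[-0.527, 0.521, -0.671, -0.152], [-0.849, -0.301, 0.433, 0.496], [0.023, 0.799, 0.601, 0.783], [0.0, 0.0, 0.0, 1.0]]
rack 0.72 [270. 206. 102. 104.] [0.621 0.001 0.068]
rack 0.34 [218. 326. 109.  81.] [0.443 0.257 0.006]
shelf 0.55 [219. 325. 109.  77.] [0.443 0.257
[... 1178 characters left out ...]
 21.  23.] [ 0.462 -0.306  0.058]
red_box 0.81 [321. 255.  40.  36.] [0.472 0.039 0.043]
sander 0.87 [270. 355.  42.  55.] [0.583 0.418 0.031]
tape 0.76 [206. 324.  37.  56.] [0.708 0.324 0.034]
tape 0.26 [267. 355.  48.  56.] [0.583 0.415 0.03 ]
cutters 0.95 [218. 228.  47.  30.] [ 0.739 -0.183  0.008]
  pt slot_l 0.62 [259. 175.]
  pt slot_l 0.58 [255. 202.]
  pt slot_r 0.62 [259. 175.]
  pt slot_r 0.58 [255. 202.]
  pt rack_seat 0.89 [267. 215.]
  pt tab_l 0.83 [310. 326.]
  pt tab_l 0.69 [320. 280.]
  pt tab_r 0.83 [310. 326.]
  pt tab_r 0.69 [320. 280.]
  pt ledge 0.61 [349. 320.]
  pt shelf 0.93 [332. 322.]
  pt shelf 0.64 [348. 324.]
  pt tin 0.79 [309. 229.]
  pt tin 0.79 [312. 218.]
```

View both.

View pics/scene0.png

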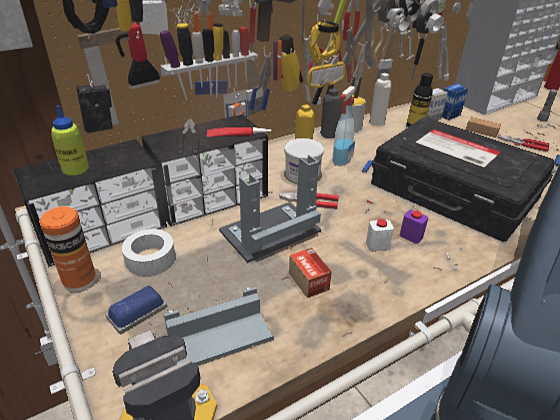

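View pics/side0.png

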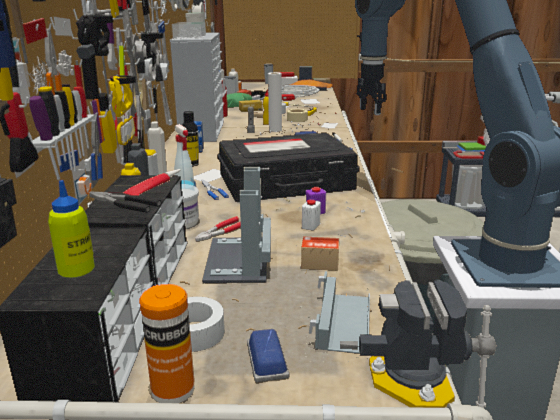

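Scene picture: the rack is at (270,206), the shelf at (219,325) beside the vise (160,375). Two things have the tin's shape: a white one with a red cap at (380,235) and a purple one with a red cap at (414,227). The white one fits the description. The side picture agrees, with white at (311,214) and purple at (316,200).

```bash
cat > m.py <<'E'
from h import *
L={n:dict(np.load("f_%s.npz"%n)) for n in ["scene","side"]}
def rect(P,s=""):
    c,(a,b),t=cv2.minAreaRect((P[:,:2]*1000).astype(np.float32)); print(s,len(P),"c",np.round(c,1),"size",round(a,1),round(b,1),"ang",round(t,2),"z",np.round(np.median(P[:,2]),4))
for n,f in L.items():
    W=world(f).reshape(-1,3); W=W[~np.isnan(W[:,0])]
    x,y,z=W.T
    print(n,"bench z",np.median(z[(abs(z)<.01)&(x>.4)&(x<.6)&(abs(y)<.3)]))
    r=(x>.5)&(x<.85)&(abs(y)<.19)
    rect(W[r&(z>.205)&(z<.222)],"rack top")
    for s in (1,-1):
        rect(W[r&(z>.205)&(z<.222)&(y*s>0)],"upr %d"%s)
    g=r&(z>.1)&(z<.215)&(x<.75)
    np.savetxt("up_%s.txt"%n,W[g],fmt="%.4f")
    rect(W[r&(z>.006)&(z<.014)&(x<.8)],"base")
    q=(x>.3)&(x<.56)&(y>.12)&(y<.4)
    rect(W[q&(z>.042)&(z<.053)],"tube")
    rect(W[q&(z>.054)&(z<.064)],"plates")
    rect(W[q&(z>.001)&(z<.007)],"ledge")
    t=(x>.42)&(x<.53)&(y>-.25)&(y<-.15)
    rect(W[t&(z>.02)&(z<.085)],"tin"); rect(W[t&(z>.055)&(z<.07)],"tintop"); 
    t=(x>.37)&(x<.56)&(y>-.05)&(y<.1); rect(W[t&(z>.02)&(z<.07)],"redbox")
f=L["scene"]; im=f["pixels"][:,:,::-1]
a=cv2.resize(im[270:400,100:290],None,fx=4,fy=4)[:, :760]
b=cv2.resize(im[150:270,210:440],None,fx=3.3,fy=3.3)
cv2.imwrite("pics/c1.png",np.ascontiguousarray(a)); cv2.imwrite("pics/c2.png",b); print(a.shape,b.shape)
E
python3 m.py
```

```text
scene bench z -0.0012723008646522427
rack top 424 c [732.3  29.3] size 240.3 267.3 ang 1.18 z 0.211
upr 1 201 c [734.7 101.2] size 254.2 56.1 ang 17.72 z 0.2113
upr -1 223 c [739.  -80.8] size 245.9 70.4 ang 14.64 z 0.2108
base 1683 c [678.7  -9.9] size 240.5 352.1 ang 33.5 z 0.009
tube 913 c [470.3 254.9] size 199.0 37.8 ang 82.02 z 0.0468
plates 110 c [479.6 254. ] size 198.0 16.9 ang 81.87 z 0.0579
ledge 2534 c [430.3 259.9] size 260.2 277.6 ang 0.27 z 0.0032
tin 576 c [ 483.3 -213.5] size 56.2 45.0 ang 66.11 z 0.0578
tintop 222 c [ 483.4 -213.3] size 55.6 43.7 ang 63.77 z 0.067
redbox 1229 c [468.1  13.1] size 62.7 95.1 ang 85.17 z 0.0577
side bench z -0.0022014738868420536
rack top 400 c [736.5  27.4] size 237.5 268.2 ang 2.61 z 0.2097
upr 1 224 c [735.2 103.3] size 254.4 52.3 ang 17.9 z 0.2097
upr -1 176 c [740.3 -80.9] size 237.9 62.8 ang 12.32 z 0.2096
base 1826 c [698.3 -21.2] size 239.4 341.0 ang 38.34 z 0.0087
tube 640 c [474.7 255.8] size 199.8 37.0 ang 82.34 z 0.046
plates 54 c [466.6 288.5] size 95.2 251.3 ang 20.09 z 0.0577
ledge 1479 c [449.2 257.2] size 258.3 190.3 ang 82.69 z 0.0023
tin 378 c [ 488.8 -211.8] size 59.1 43.0 ang 67.98 z 0.0523
tintop 131 c [ 488.7 -212.2] size 58.9 42.4 ang 66.7 z 0.0655
redbox 924 c [470.9  12.2] size 70.4 90.1 ang 84.88 z 0.053
(520, 760, 3) (396, 759, 3)
```

```bash
cat > fit.py <<'E'
from h import *
from scipy.optimize import least_squares
def box(p,lo,hi):
    lo,hi=np.array(lo)/1e3,np.array(hi)/1e3; q=abs(p-(lo+hi)/2)-(hi-lo)/2
    return np.linalg.norm(np.maximum(q,0),axis=1)+np.minimum(q.max(1),0)
def rack(p,d=.03):
    B=[box(p,(0,s*84-15,10),(d*1e3,s*84+15,214)) for s in (1,-1)]+[box(p,(-15,-115,0),(135,115,10)),box(p,(-26,-99,45),(0,99,85))]
    return np.min(B,0)
def shelf(p):
    B=[box(p,(-10,-99,0),(10,99,48)),box(p,(-82,-99,0),(-10,99,4)),box(p,(-85,-99,0),(-82,99,14))]+[box(p,(10,s*84-15,0),(15,s*84+15,60)) for s in (1,-1)]
    return np.min(B,0)
def tin(p): return box(p,(-20,-27.5,0),(20,27.5,66))
def fit(W,model,x0,zlo,zhi,rad,extra=[]):
    W=W[(W[:,2]>zlo)&(W[:,2]<zhi)]
    def loc(v,W):
        c,s=np.cos(v[2]),np.sin(v[2]); d=W-np.array([v[0],v[1],v[3]])
        return np.stack([c*d[:,0]+s*d[:,1],-s*d[:,0]+c*d[:,1],d[:,2]],1)
    v=np.array(list(x0)+[0]+extra,float)
    for th in (.02,.01,.006,.004):
        r=model(loc(v,W),*v[4:]); S=W[abs(r)<th]
        v=least_squares(lambda v:model(loc(v,S),*v[4:]),v,loss="soft_l1",f_scale=.002).x
    r=model(loc(v,S),*v[4:])
    return np.round(v,4),len(S),round(float(np.sqrt((r**2).mean()))*1e3,2)
E
cat > m2.py <<'E'
from fit import *
A=[]
for n in ["scene","side"]:
    f=dict(np.load("f_%s.npz"%n)); W=world(f).reshape(-1,3); W=W[~np.isnan(W[:,0])]; A.append(W)
A.append(np.vstack(A))
for W in A:
    x,y,z=W.T
    print("rack",fit(W[(x>.5)&(x<.82)&(abs(y)<.17)],rack,(.64,.01,.1),.006,.222,0,[.03]))
    print("shelf",fit(W[(x>.33)&(x<.53)&(y>.13)&(y<.38)],shelf,(.465,.256,-.13),.002,.064,0))
    t=W[(x>.42)&(x<.54)&(y>-.26)&(y<-.16)]
    for a in (.4,-1.17): print("tin",fit(t,tin,(.485,-.212,a),.012,.066,0))
E
python3 m2.py
```

```text
rack (array([ 0.6169, -0.0074,  0.0371, -0.001 ,  0.0408]), 4504, 1.48)
shelf (array([ 0.4642,  0.2562, -0.1385, -0.0005]), 4217, 1.13)
tin (array([ 0.4848, -0.2158, -0.3945, -0.0008]), 407, 1.37)
tin (array([ 0.4848, -0.2158, -0.3945, -0.0008]), 407, 1.37)
rack (array([ 0.6196,  0.0205,  0.0368, -0.0014,  0.0376]), 3387, 1.66)
shelf (array([ 0.4665,  0.2551, -0.1402, -0.0013]), 1915, 0.99)
tin (array([ 4.9710e-01, -2.1390e-01,  1.1556e+00, -9.0000e-04]), 279, 1.78)
tin (array([ 0.4873, -0.2175, -0.4085, -0.0009]), 287, 1.71)
rack (array([ 0.6172, -0.0082,  0.0373, -0.0012,  0.0407]), 8104, 1.62)
shelf (array([ 0.4643,  0.2556, -0.1391, -0.0008]), 6119, 1.18)
tin (array([ 0.4853, -0.2163, -0.3915, -0.001 ]), 679, 1.7)
tin (array([ 0.4853, -0.2163, -0.3919, -0.001 ]), 680, 1.7)
```

View pics/c1.png

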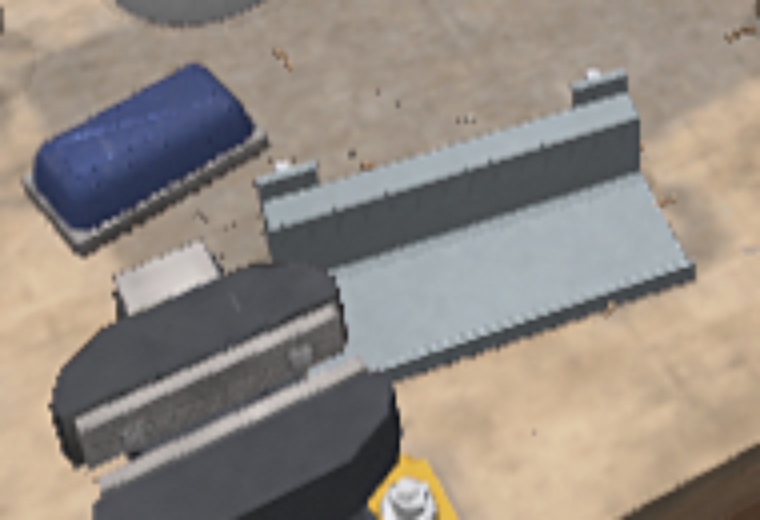

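View pics/c2.png

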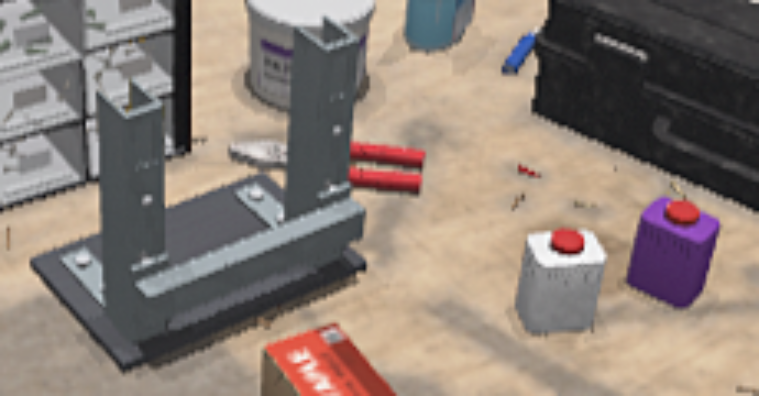

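Crops: the shelf lies clear of the vise jaws, which only hide its near left corner. The white tin with the red cap at crop (565,280), scene (380,235), is the one meant; the purple one beside it is not. The rack fit is ambiguous, so I'll refit with multi-start.

```bash
cat > m3.py <<'E'
from fit import *
A=[]
for n in ["scene","side"]:
    f=dict(np.load("f_%s.npz"%n)); P=world(f)
    if n=="scene":
        for u,v in ((255,195),(310,172)): print("slot",np.round(np.nanmedian(P[v-1:v+2,u-1:u+2].reshape(-1,3),0),4))
    W=P.reshape(-1,3); W=W[~np.isnan(W[:,0])]; A.append(W)
A.append(np.vstack(A))
for W in A:
    x,y,z=W.T
    S=W[(x>.5)&(x<.85)&(abs(y)<.2)]
    res=[]
    for y0 in (-.01,.01,.03):
        for a in (-.2,.0,.2):
            try: res.append(fit(S,rack,(.63,y0,a),.006,.222,0,[.03]))
            except Exception as e: pass
    res.sort(key=lambda r:-r[1])
    print("rack",res[0],res[1],res[2])
W=A[0]; x,y,z=W.T
S=W[(z>.1)&(z<.206)&(x>.55)&(x<.7)&(abs(y)<.15)]
H,xe,ye=np.histogram2d(S[:,0],S[:,1],bins=[np.arange(.58,.70,.01),np.arange(-.12,.15,.01)])
print(H.astype(int));
E
python3 m3.py
```

```text
slot [0.6287 0.0654 0.1703]
slot [ 0.6192 -0.0817  0.1908]
rack (array([ 0.6169, -0.0074,  0.037 , -0.001 ,  0.0408]), 4503, 1.48) (array([ 0.6169, -0.0074,  0.037 , -0.001 ,  0.0408]), 4503, 1.48) (array([ 0.6169, -0.0074,  0.037 , -0.001 ,  0.0408]), 4503, 1.48)
rack (array([ 0.6202, -0.009 ,  0.037 , -0.0014,  0.0977]), 3712, 1.65) (array([ 0.6202, -0.009 ,  0.0378, -0.0014,  0.0599]), 3700, 1.65) (array([ 0.6202, -0.009 ,  0.0379, -0.0014,  0.0599]), 3699, 1.65)
rack (array([ 0.6172, -0.0083,  0.0368, -0.0012,  0.0988]), 8131, 1.62) (array([ 0.6172, -0.0083,  0.037 , -0.0012,  0.063 ]), 8104, 1.62) (array([ 0.6172, -0.0083,  0.037 , -0.0012,  0.063 ]), 8104, 1.62)
[[  0   0   0   0   0   0   0   0   0   0   0   0   0   0   0   0   0   0
    0   0   0   0   0   0   0   0]
 [  0   0   0   0   0   0   0   0   0   0   0   0   0   0   0   0   0   0
    0   0   0   0   0   0   0   0]
 [  0   0   0   0   0   0   0   0   0   0   0   0   0   0   0   0   0   0
    0   1   2   0   0   0   0   0]
 [  0  28  49  54  34   0   0   0   0   0   0   0   0   0   0   0   0   1
  136  82 116  71   0   0   0   0]
 [  0  60  30  29 103   0   0   0   0   0   0   0   0   0   0   0   0   0
   12   0   2  77   0   0   0   0]
 [  0  27   0   0  93   0   0   0   0   0   0   0   0   0   0   0   0   0
   26   0   1  77   0   0   0   0]
 [  0  22   0   0  89   0   0   0   0   0   0   0   0   0   0   0   0   0
   38   0   0  74   0   0   0   0]
 [  0  12   0   0  81   0   0   0   0   0   0   0   0   0   0   0   0   0
    9   0   0  35   0   0   0   0]
 [  0   2   0   0   6   0   0   0   0   0   0   0   0   0   0   0   0   0
    0   0   0   0   0   0   0   0]
 [  0   0   0   0   0   0   0   0   0   0   0   0   0   0   0   0   0   0
    0   0   0   0   0   0   0   0]
 [  0   0   0   0   0   0   0   0   0   0   0   0   0   0   0   0   0   0
    0   0   0   0   0   0   0   0]]
```

```bash
cat >> h.py <<'E'
def need(pos,ang,tilt=None):
    "print shift/turn in tool units from the measured pose to TCP pos, tool down, tool y at world angle ang"
    s=env.get_state(); A=R.from_quat(s["tool_rot"])
    y=np.array([np.cos(ang),np.sin(ang),0]); z=np.array([0,0,-1.]); T=R.from_matrix(np.stack([np.cross(y,z),y,z],1))
    print("need t",np.round(A.inv().apply(np.array(pos)-s["tcp_pos"])/.12,3),"a",np.round((A.inv()*T).as_rotvec()/np.pi,4))
def st():
    s=env.get_state(); print("t",round(float(s["t"]),2),"tcp",np.round(s["tcp_pos"],4),"F",np.round(s["wrist_force"],1),"M",np.round(s["torque"],2),"gap",round(float(s["finger_gap"]),3),"g",round(float(s["gripper_force"]),1),"q7",np.round(s["q"][6],2))
E
python3 - <<'E'
from h import *
# vise: points above shelf height near shelf, in shelf frame
v=(.4643,.2556,-.139); c,s=np.cos(v[2]),np.sin(v[2])
for n in ["scene","side"]:
    W=world(dict(np.load("f_%s.npz"%n))).reshape(-1,3); d=W-np.array([v[0],v[1],0])
    p=np.stack([c*d[:,0]+s*d[:,1],-s*d[:,0]+c*d[:,1],d[:,2]],1)*1000
    p=p[(p[:,2]>20)&(abs(p[:,0])<140)&(abs(p[:,1])<160)]; p=p[(p[:,0]<-15)|(p[:,2]>70)]
    print(n,len(p)); 
    for a in range(0,160,20):
        q=p[(p[:,1]>=a)&(p[:,1]<a+20)]
        if len(q)>3: print(a,np.percentile(q,[2,98],axis=0).round().tolist())
need((.333,-.471,.242),-.139)
E
python3 -m pendant '[{"az":-0.06,"tx":0.3,"ty":-0.3},{"az":-0.12,"tx":0.6,"ty":-0.6},{"az":-0.18,"tx":0.9,"ty":-0.9},{"az":-0.24,"tx":0.9,"ty":-0.9},{"az":-0.3,"tx":0.9,"ty":-0.9},{"az":-0.32,"tx":0.9,"ty":-0.9},{"az":-0.32,"tx":0.9,"ty":-0.9}]'
```

```text
scene 546
80 [[-140.0, 90.0, 156.0], [-128.0, 100.0, 160.0]]
100 [[-140.0, 101.0, 156.0], [-122.0, 120.0, 161.0]]
120 [[-139.0, 121.0, 151.0], [-99.0, 140.0, 160.0]]
140 [[-139.0, 141.0, 152.0], [-99.0, 160.0, 160.0]]
side 973
80 [[-140.0, 87.0, 155.0], [-127.0, 100.0, 158.0]]
100 [[-139.0, 101.0, 70.0], [-103.0, 120.0, 159.0]]
120 [[-139.0, 121.0, 70.0], [-93.0, 140.0, 158.0]]
140 [[-136.0, 141.0, 23.0], [-42.0, 160.0, 158.0]]
need t [ 0.901 -0.903  0.002] a [-0.     -0.     -0.3199]invalid input
```

```bash
python3 -m pendant '[{"ax":0,"ay":0,"az":-0.06,"tx":0.3,"ty":-0.3,"tz":0,"fingers":0},{"ax":0,"ay":0,"az":-0.12,"tx":0.6,"ty":-0.6,"tz":0,"fingers":0},{"ax":0,"ay":0,"az":-0.18,"tx":0.9,"ty":-0.9,"tz":0,"fingers":0},{"ax":0,"ay":0,"az":-0.24,"tx":0.9,"ty":-0.9,"tz":0,"fingers":0},{"ax":0,"ay":0,"az":-0.3,"tx":0.9,"ty":-0.9,"tz":0,"fingers":0},{"ax":0,"ay":0,"az":-0.32,"tx":0.9,"ty":-0.9,"tz":0,"fingers":0}]'
```

```text
t: 2.35
tcp_pos: [0.333, -0.4714, 0.2425]
tool_rot: [0.753, 0.658, -0.0, 0.0]
wrist_force: [0.7, -0.5, 0.1]
finger_gap: 0.998
gripper_force: 0.0
```

```bash
python3 -m pendant '[{"ax":0,"ay":0,"az":0,"tx":0.5,"ty":0.25,"tz":0,"fingers":0},{"ax":0,"ay":0,"az":0,"tx":1,"ty":0.5,"tz":0,"fingers":0}]' | head -2
python3 -m pendant '[{"ax":0,"ay":0,"az":0,"tx":0.5,"ty":0,"tz":0,"fingers":0},{"ax":0,"ay":0,"az":0,"tx":1,"ty":0.2,"tz":0,"fingers":0}]' | head -2
python3 -m pendant '[{"ax":0,"ay":0,"az":0,"tx":0.5,"ty":0,"tz":0,"fingers":0},{"ax":0,"ay":0,"az":0,"tx":1,"ty":0,"tz":0,"fingers":0}]' | head -2
python3 -m pendant '[{"ax":0,"ay":0,"az":0,"tx":0.5,"ty":0,"tz":0,"fingers":0},{"ax":0,"ay":0,"az":0,"tx":1,"ty":0,"tz":0,"fingers":0}]' | head -2
python3 -m pendant '[{"ax":0,"ay":0,"az":0,"tx":0.5,"ty":-0.1,"tz":0,"fingers":0},{"ax":0,"ay":0,"az":0,"tx":1,"ty":-0.3,"tz":0,"fingers":0}]' | head -2
python3 -m pendant '[{"ax":0,"ay":0,"az":0,"tx":0.5,"ty":0,"tz":0,"fingers":0},{"ax":0,"ay":0,"az":0,"tx":1,"ty":-0.2,"tz":0,"fingers":0},{"ax":0,"ay":0,"az":0,"tx":1,"ty":-0.2,"tz":0,"fingers":0},{"ax":0,"ay":0,"az":0,"tx":1,"ty":-0.2,"tz":0,"fingers":0}]'
cat > w.py <<'E'
import sys; from fit import *
f=eyes.grab_frame("wrist"); cv2.imwrite("pics/%s.png"%sys.argv[1],f["pixels"][:,:,::-1]); np.savez("f_w.npz",**{k:np.array(v) for k,v in f.items()})
st(); P=world(f); W=P.reshape(-1,3); W=W[~np.isnan(W[:,0])]; x,y,z=W.T; print(np.round(np.percentile(W,[1,50,99],axis=0),3).tolist())
print("shelf",fit(W[(x>.33)&(x<.53)&(y>.13)&(y<.38)],shelf,(.4643,.2556,-.139),.002,.064,0))
E
python3 w.py w1; python3 -c "
from h import *
need((.4643,.2556,.242),-.139)"
```

```text
t: 2.6
tcp_pos: [0.4043, -0.3678, 0.2424]
t: 2.85
tcp_pos: [0.4426, -0.2533, 0.2426]
t: 3.1
tcp_pos: [0.4601, -0.134, 0.2425]
t: 3.35
tcp_pos: [0.4765, -0.0153, 0.2427]
t: 3.6
tcp_pos: [0.458, 0.1068, 0.2425]
t: 4.1
tcp_pos: [0.4505, 0.2267, 0.2422]
tool_rot: [0.754, 0.657, -0.0, 0.0]
wrist_force: [-0.2, -1.5, -0.5]
finger_gap: 0.999
gripper_force: 0.0
t 4.15 tcp [0.4509 0.2258 0.2422] F [-0.1  0.3 -0.4] M [-0.02  0.01  0.02] gap 0.998 g 0.0 q7 -0.91
[[-0.663, -0.077, -0.922], [0.453, 0.234, 0.001], [0.794, 0.533, 0.322]]
shelf (array([ 0.4646,  0.2552, -0.1392,  0.001 ]), 15241, 0.76)
need t [0.262 0.076 0.001] a [ 0.      0.0003 -0.0002]
```

```bash
python3 -m pendant '[{"ax":0,"ay":0,"az":0,"tx":0.26,"ty":0.078,"tz":0.3,"fingers":0},{"ax":0,"ay":0,"az":0,"tx":0.26,"ty":0.078,"tz":0.6,"fingers":0},{"ax":0,"ay":0,"az":0,"tx":0.26,"ty":0.078,"tz":1,"fingers":0},{"ax":0,"ay":0,"az":0,"tx":0.26,"ty":0.078,"tz":1,"fingers":0}]'|head -2
python3 -m pendant '[{"ax":0,"ay":0,"az":0,"tx":0,"ty":0,"tz":0.2,"fingers":0},{"ax":0,"ay":0,"az":0,"tx":0,"ty":0,"tz":0.4,"fingers":0},{"ax":0,"ay":0,"az":0,"tx":0,"ty":0,"tz":0.6,"fingers":0},{"ax":0,"ay":0,"az":0,"tx":0,"ty":0,"tz":0.833,"fingers":0},{"ax":0,"ay":0,"az":0,"tx":0,"ty":0,"tz":0.833,"fingers":0},{"ax":0,"ay":0,"az":0,"tx":0,"ty":0,"tz":0.833,"fingers":0}]' 80
python3 -c "
from h import *
need((.4646,.2553,.022),-.139)"
```

```text
t: 4.65
tcp_pos: [0.4632, 0.2535, 0.1199]
t: 5.4
tcp_pos: [0.4654, 0.2566, 0.0241]
tool_rot: [0.755, 0.656, 0.001, 0.0]
wrist_force: [0.6, 0.1, -0.1]
finger_gap: 1.001
gripper_force: 0.0
need t [-0.011 -0.005  0.018] a [ 0.0006 -0.0003 -0.0002]
```

```bash
python3 -m pendant '[{"ax":0,"ay":0,"az":0,"tx":0,"ty":-0.005,"tz":0.018,"fingers":100},{"ax":0,"ay":0,"az":0,"tx":0,"ty":-0.005,"tz":0.018,"fingers":150},{"ax":0,"ay":0,"az":0,"tx":0,"ty":-0.005,"tz":0.018,"fingers":200},{"ax":0,"ay":0,"az":0,"tx":0,"ty":-0.005,"tz":0.018,"fingers":255},{"ax":0,"ay":0,"az":0,"tx":0,"ty":-0.005,"tz":0.018,"fingers":255},{"ax":0,"ay":0,"az":0,"tx":0,"ty":-0.005,"tz":0.018,"fingers":255},{"ax":0,"ay":0,"az":0,"tx":0,"ty":-0.005,"tz":0.018,"fingers":255},{"ax":0,"ay":0,"az":0,"tx":0,"ty":-0.005,"tz":0.018,"fingers":255}]' 80
```

```text
t: 6.4
tcp_pos: [0.4639, 0.2567, 0.0206]
tool_rot: [0.754, 0.656, 0.0, 0.0]
wrist_force: [-0.4, 0.4, 6.3]
finger_gap: 0.224
gripper_force: 78.6
```

```bash
python3 -m pendant '[{"ax":0,"ay":0,"az":0,"tx":0,"ty":0,"tz":-0.1,"fingers":255},{"ax":0,"ay":0,"az":0,"tx":0,"ty":0,"tz":-0.3,"fingers":255},{"ax":0,"ay":0,"az":0,"tx":0,"ty":0,"tz":-0.5,"fingers":255},{"ax":0,"ay":0,"az":0,"tx":0,"ty":0,"tz":-0.75,"fingers":255},{"ax":0,"ay":0,"az":0,"tx":0,"ty":0,"tz":-1,"fingers":255},{"ax":0,"ay":0,"az":0,"tx":0,"ty":0,"tz":-1,"fingers":255}]'
python3 -m pendant '[{"ax":0,"ay":0,"az":0,"tx":-0.25,"ty":0.05,"tz":-0.1,"fingers":255},{"ax":0,"ay":0,"az":-0.03,"tx":-0.5,"ty":0.05,"tz":-0.25,"fingers":255},{"ax":0,"ay":0,"az":-0.056,"tx":-0.75,"ty":0.05,"tz":-0.25,"fingers":255},{"ax":0,"ay":0,"az":-0.056,"tx":-1,"ty":0.05,"tz":-0.25,"fingers":255},{"ax":0,"ay":0,"az":-0.056,"tx":-1,"ty":0.05,"tz":-0.25,"fingers":255},{"ax":0,"ay":0,"az":-0.056,"tx":-1,"ty":0.05,"tz":-0.25,"fingers":255}]'
python3 -c "
from h import *
st();need((.5576,-.0095,.1676),.037)"
```

```text
t: 7.15
tcp_pos: [0.4644, 0.2572, 0.1425]
tool_rot: [0.754, 0.656, 0.002, 0.0]
wrist_force: [-0.2, 0.9, -3.8]
finger_gap: 0.225
gripper_force: 78.6
t: 7.9
tcp_pos: [0.4527, 0.1372, 0.1698]
tool_rot: [0.694, 0.72, -0.0, -0.0]
wrist_force: [0.9, 0.6, -3.1]
finger_gap: 0.225
gripper_force: 78.6
t 7.9 tcp [0.4527 0.1372 0.1698] F [ 0.9  0.6 -3.1] M [ 0.04 -0.05  0.03] gap 0.225 g 78.6 q7 -0.67
need t [-1.254  0.828  0.017] a [-0.0002 -0.0001  0.0001]
```

```bash
python3 -m pendant '[{"ax":0,"ay":0,"az":0,"tx":-0.25,"ty":0.1,"tz":0,"fingers":255},{"ax":0,"ay":0,"az":0,"tx":-0.5,"ty":0.25,"tz":0,"fingers":255},{"ax":0,"ay":0,"az":0,"tx":-0.75,"ty":0.4,"tz":0,"fingers":255},{"ax":0,"ay":0,"az":0,"tx":-1,"ty":0.5,"tz":0,"fingers":255},{"ax":0,"ay":0,"az":0,"tx":-1,"ty":0.5,"tz":0,"fingers":255}]' | head -2
python3 -m pendant '[{"ax":0,"ay":0,"az":0,"tx":-0.15,"ty":0.15,"tz":0,"fingers":255},{"ax":0,"ay":0,"az":0,"tx":-0.254,"ty":0.32,"tz":0,"fingers":255},{"ax":0,"ay":0,"az":0,"tx":-0.254,"ty":0.32,"tz":0,"fingers":255},{"ax":0,"ay":0,"az":0,"tx":-0.254,"ty":0.32,"tz":0,"fingers":255}]'
cat > look.py <<'E'
import sys; from fit import *
st(); s=env.get_state(); tz=s["tcp_pos"]; yaw=.037
zs=float(sys.argv[2]) if len(sys.argv)>2 else tz[2]-.0206
for n in ["scene","side","wrist"]:
    f=eyes.grab_frame(n); np.savez("g_%s.npz"%n,**{k:np.array(v) for k,v in f.items()})
    cv2.imwrite("pics/%s_%s.png"%(n,sys.argv[1]),f["pixels"][:,:,::-1])
    W=world(f).reshape(-1,3); W=W[~np.isnan(W[:,0])]; x,y,z=W.T
    sh=W[(x>tz[0]-.1)&(x<tz[0]+.018)&(abs(y-tz[1])<.12)&(z>zs-.005)&(z<zs+.065)]-[0,0,zs]
    try: print(n,"shelf",fit(sh,shelf,(tz[0],tz[1],yaw),-.01,.066,0))
    except Exception as e: print(e)
    rk=W[(x>.59)&(x<.76)&(abs(y)<.14)]
    try: print(n,"rack",fit(rk,lambda p:rack(p,.04),(.617,-.008,.037),.006,.222,0))
    except Exception as e: print(e)
E
python3 look.py a
```

```text
t: 8.52
tcp_pos: [0.5182, 0.0176, 0.1695]
t: 9.02
tcp_pos: [0.5562, -0.0082, 0.1698]
tool_rot: [0.693, 0.721, -0.0, -0.001]
wrist_force: [-0.2, -0.4, -3.2]
finger_gap: 0.222
gripper_force: 78.8
t 9.03 tcp [ 0.5562 -0.0082  0.1698] F [-0.2 -0.4 -3.2] M [-0.02 -0.04 -0.07] gap 0.222 g 78.8 q7 -0.33
scene shelf (array([ 0.5551, -0.0081,  0.0395, -0.0008]), 3314, 1.13)
scene rack (array([ 0.6167, -0.0074,  0.0352, -0.0009]), 2117, 1.47)
side shelf (array([ 0.5573, -0.0095,  0.0352, -0.0018]), 1442, 1.14)
side rack (array([ 0.6197, -0.009 ,  0.0391, -0.0013]), 3681, 1.67)
wrist shelf (array([ 0.5554, -0.0104,  0.0356,  0.0012]), 59316, 0.67)
wrist rack (array([ 0.6174, -0.0089,  0.0403,  0.001 ]), 36875, 1.11)
```

```bash
python3 -m pendant '[{"ax":0,"ay":0,"az":0,"tx":-0.011,"ty":0.05,"tz":0.017,"fingers":255},{"ax":0,"ay":0,"az":0,"tx":-0.011,"ty":0.15,"tz":0.017,"fingers":255},{"ax":0,"ay":0,"az":0,"tx":-0.011,"ty":0.2,"tz":0.017,"fingers":255},{"ax":0,"ay":0,"az":0,"tx":-0.011,"ty":0.25,"tz":0.017,"fingers":255},{"ax":0,"ay":0,"az":0,"tx":-0.011,"ty":0.29,"tz":0.017,"fingers":255},{"ax":0,"ay":0,"az":0,"tx":-0.011,"ty":0.33,"tz":0.017,"fingers":255},{"ax":0,"ay":0,"az":0,"tx":-0.011,"ty":0.33,"tz":0.017,"fingers":255}]'
python3 -c "
from h import *
st()"
python3 look.py b
```

```text
t: 10.05
tcp_pos: [0.5968, -0.0096, 0.1681]
tool_rot: [0.694, 0.72, 0.0, -0.0]
wrist_force: [0.2, -1.1, -3.2]
finger_gap: 0.229
gripper_force: 78.8
t 10.05 tcp [ 0.5968 -0.0096  0.1681] F [ 0.2 -1.1 -3.2] M [-0.02 -0.05 -0.01] gap 0.229 g 78.8 q7 -0.33
t 10.05 tcp [ 0.5968 -0.0096  0.1681] F [ 0.2 -1.1 -3.2] M [-0.02 -0.05 -0.01] gap 0.229 g 78.8 q7 -0.33
scene shelf (array([ 0.5957, -0.0096,  0.0374, -0.001 ]), 3162, 1.1)
scene rack (array([ 0.6171, -0.0075,  0.0349, -0.0009]), 2466, 1.4)
side shelf (array([ 0.5967, -0.0105,  0.0232, -0.0019]), 1483, 1.11)
side rack (array([ 0.6189, -0.009 ,  0.039 , -0.0013]), 3445, 1.69)
wrist shelf (array([ 0.5955, -0.0107,  0.0064,  0.0009]), 60780, 0.95)
wrist rack (array([ 0.613 , -0.012 ,  0.0936,  0.0011]), 33628, 1.43)
```

```bash
python3 -m pendant '[{"ax":0,"ay":0,"az":0,"tx":0.008,"ty":0.02,"tz":0,"fingers":255},{"ax":0,"ay":0,"az":0,"tx":0.008,"ty":0.04,"tz":0,"fingers":255},{"ax":0,"ay":0,"az":0,"tx":0.008,"ty":0.05,"tz":0,"fingers":255},{"ax":0,"ay":0,"az":0,"tx":0.008,"ty":0.05,"tz":0,"fingers":255},{"ax":0,"ay":0,"az":0,"tx":0.008,"ty":0.05,"tz":0,"fingers":255}]'
python3 look.py c
```

```text
t: 10.82
tcp_pos: [0.6024, -0.0085, 0.1681]
tool_rot: [0.694, 0.72, -0.0, -0.0]
wrist_force: [0.5, -0.1, -2.3]
finger_gap: 0.221
gripper_force: 78.8
t 10.82 tcp [ 0.6024 -0.0085  0.1681] F [ 0.5 -0.1 -2.3] M [-0.   -0.02 -0.  ] gap 0.221 g 78.8 q7 -0.33
scene shelf (array([ 0.6014, -0.0085,  0.0368, -0.0008]), 3185, 1.18)
scene rack (array([ 0.617 , -0.0077,  0.0392, -0.0009]), 2512, 1.46)
side shelf (array([ 0.6032, -0.0089,  0.017 , -0.0018]), 1543, 1.2)
side rack (array([ 0.6183, -0.0092,  0.0438, -0.0013]), 3412, 1.74)
wrist shelf (array([ 0.6016, -0.0103,  0.036 ,  0.0009]), 59436, 0.66)
wrist rack (array([ 0.6145, -0.0116,  0.0686,  0.0011]), 33137, 1.43)
```

```bash
python3 -m pendant '[{"ax":0,"ay":0,"az":0,"tx":0,"ty":0,"tz":0.02,"fingers":255},{"ax":0,"ay":0,"az":0,"tx":0,"ty":0,"tz":0.04,"fingers":255},{"ax":0,"ay":0,"az":0,"tx":0,"ty":0,"tz":0.06,"fingers":255},{"ax":0,"ay":0,"az":0,"tx":0,"ty":0,"tz":0.06,"fingers":255}]'
```

```text
t: 11.48
tcp_pos: [0.6022, -0.0085, 0.1607]
tool_rot: [0.694, 0.72, -0.0, -0.0]
wrist_force: [-0.5, -0.5, -1.8]
finger_gap: 0.227
gripper_force: 79.0
```

View pics/wrist_c.png

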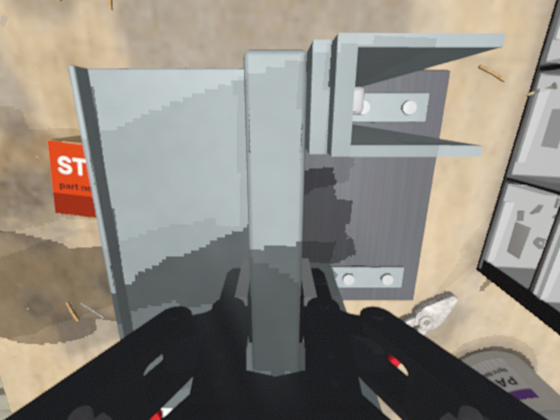

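The wrist picture shows the plate close in front of the left upright at (325,95). The tab's tooth shows white behind the sheet at (357,98), so the hook is through the slot. I'll keep lowering.

```bash
python3 -m pendant '[{"ax":0,"ay":0,"az":0,"tx":0,"ty":0,"tz":0.02,"fingers":255},{"ax":0,"ay":0,"az":0,"tx":0,"ty":0,"tz":0.04,"fingers":255},{"ax":0,"ay":0,"az":0,"tx":0,"ty":0,"tz":0.05,"fingers":255},{"ax":0,"ay":0,"az":0,"tx":0,"ty":0,"tz":0.05,"fingers":255}]'
python3 -m pendant '[{"ax":0,"ay":0,"az":0,"tx":0,"ty":0,"tz":0.02,"fingers":255},{"ax":0,"ay":0,"az":0,"tx":0,"ty":0,"tz":0.04,"fingers":255},{"ax":0,"ay":0,"az":0,"tx":0,"ty":0,"tz":0.05,"fingers":255},{"ax":0,"ay":0,"az":0,"tx":0,"ty":0,"tz":0.05,"fingers":255}]'
```

```text
t: 11.98
tcp_pos: [0.6005, -0.0087, 0.154]
tool_rot: [0.694, 0.72, -0.002, -0.001]
wrist_force: [-4.6, -0.1, -4.2]
finger_gap: 0.223
gripper_force: 78.7
t: 12.48
tcp_pos: [0.6027, -0.0085, 0.149]
tool_rot: [0.694, 0.72, 0.0, 0.0]
wrist_force: [-1.1, -0.8, -4.1]
finger_gap: 0.226
gripper_force: 79.2
```

```bash
python3 -m pendant '[{"ax":0,"ay":0,"az":0,"tx":0,"ty":0,"tz":0.015,"fingers":255},{"ax":0,"ay":0,"az":0,"tx":0,"ty":0,"tz":0.03,"fingers":255},{"ax":0,"ay":0,"az":0,"tx":0,"ty":0,"tz":0.03,"fingers":255},{"ax":0,"ay":0,"az":0,"tx":0,"ty":0,"tz":0.03,"fingers":255}]'
python3 look.py d .125
```

```text
t: 12.98
tcp_pos: [0.6027, -0.0084, 0.1457]
tool_rot: [0.694, 0.72, 0.0, 0.0]
wrist_force: [-2.1, -1.0, 2.0]
finger_gap: 0.224
gripper_force: 79.5
t 12.97 tcp [ 0.6027 -0.0084  0.1457] F [-2.1 -1.   2. ] M [ 0.07  0.39 -0.13] gap 0.224 g 79.5 q7 -0.34
scene shelf (array([ 0.6017, -0.0085,  0.0346, -0.0008]), 3117, 1.19)
scene rack (array([ 0.616 , -0.0075,  0.0373, -0.001 ]), 2339, 1.56)
side shelf (array([ 0.6034, -0.0092,  0.015 , -0.0018]), 1550, 1.21)
side rack (array([ 0.6184, -0.0091,  0.0433, -0.0013]), 3333, 1.72)
wrist shelf (array([ 0.6019, -0.0103,  0.0304,  0.0009]), 59780, 0.71)
wrist rack (array([ 0.6154, -0.0114,  0.0423,  0.0011]), 44611, 1.4)
```

```bash
python3 -m pendant '[{"ax":0,"ay":0,"az":0,"tx":0,"ty":0,"tz":0.01,"fingers":255},{"ax":0,"ay":0,"az":0,"tx":0,"ty":0,"tz":0.015,"fingers":255},{"ax":0,"ay":0,"az":0,"tx":0,"ty":0,"tz":0.015,"fingers":255}]'
```

```text
t: 13.5
tcp_pos: [0.6027, -0.0084, 0.1455]
tool_rot: [0.694, 0.72, 0.0, 0.001]
wrist_force: [-8.7, -1.4, 20.0]
finger_gap: 0.225
gripper_force: 82.4
```

```bash
python3 -m pendant '[{"ax":0,"ay":0,"az":0,"tx":0,"ty":0,"tz":-0.012,"fingers":255},{"ax":0,"ay":0,"az":0,"tx":0,"ty":0,"tz":-0.012,"fingers":200},{"ax":0,"ay":0,"az":0,"tx":0,"ty":0,"tz":-0.012,"fingers":120},{"ax":0,"ay":0,"az":0,"tx":0,"ty":0,"tz":-0.012,"fingers":60},{"ax":0,"ay":0,"az":0,"tx":0,"ty":0,"tz":-0.012,"fingers":60},{"ax":0,"ay":0,"az":0,"tx":0,"ty":0,"tz":-0.012,"fingers":60}]' 40
python3 -m pendant '[{"ax":0,"ay":0,"az":0,"tx":0,"ty":0,"tz":-0.1,"fingers":60},{"ax":0,"ay":0,"az":0,"tx":0,"ty":0,"tz":-0.4,"fingers":60},{"ax":0,"ay":0,"az":0,"tx":0,"ty":0,"tz":-0.7,"fingers":60},{"ax":0,"ay":0,"az":0,"tx":0,"ty":0,"tz":-1,"fingers":60},{"ax":0,"ay":0,"az":0,"tx":0,"ty":0,"tz":-1,"fingers":0},{"ax":0,"ay":0,"az":0,"tx":0,"ty":0,"tz":-1,"fingers":0}]'
cat > look2.py <<'E'
import sys; from fit import *
st()
for n in ["scene","side","wrist"]:
    f=eyes.grab_frame(n); cv2.imwrite("pics/%s_%s.png"%(n,sys.argv[1]),f["pixels"][:,:,::-1]); 
    W=world(f).reshape(-1,3); W=W[~np.isnan(W[:,0])]; x,y,z=W.T
    m=(x>.5)&(x<.62)&(abs(y)<.12)&(z>.115)&(z<.187)
    print(n,"shelf",fit(W[m]-[0,0,.125],shelf,(.6019,-.009,.037),-.01,.062,0))
    t=W[(x>.40)&(x<.56)&(y>-.28)&(y<-.15)]
    try: print(n,"tin",fit(t,tin,(.485,-.216,-.393),.012,.066,0))
    except Exception: print("no tin")
E
python3 look2.py e
```

```text
t: 14.25
tcp_pos: [0.6025, -0.0084, 0.1449]
tool_rot: [0.694, 0.72, 0.0, -0.0]
wrist_force: [-0.2, -0.7, 0.2]
finger_gap: 0.765
gripper_force: 0.0
t: 15.0
tcp_pos: [0.6022, -0.0086, 0.2651]
tool_rot: [0.694, 0.72, -0.0, 0.0]
wrist_force: [0.6, 0.7, -0.5]
finger_gap: 1.002
gripper_force: 0.0
t 15.0 tcp [ 0.6022 -0.0086  0.2651] F [ 0.6  0.7 -0.5] M [-0.02 -0.03 -0.01] gap 1.002 g 0.0 q7 -0.27
scene shelf (array([ 0.6009, -0.0085,  0.0366, -0.0019]), 3445, 1.27)
scene tin (array([ 0.4847, -0.2157, -0.4009, -0.0006]), 414, 1.37)
side shelf (array([ 0.6032, -0.0092,  0.0191, -0.0028]), 1610, 1.27)
side tin (array([ 0.4872, -0.2171, -0.4158, -0.001 ]), 300, 1.77)
wrist shelf (array([ 6.015e-01, -9.600e-03,  3.520e-02, -4.000e-04]), 24868, 1.11)
wrist tin (array([ 4.830e-01, -2.155e-01, -4.312e-01, -4.000e-04]), 560, 0.64)
```

```bash
python3 -m pendant '[{"ax":0,"ay":0,"az":0,"tx":-0.1,"ty":-0.4,"tz":0,"fingers":0},{"ax":0,"ay":0,"az":-0.05,"tx":-0.5,"ty":-0.8,"tz":0,"fingers":0},{"ax":0,"ay":0,"az":-0.1,"tx":-1,"ty":-1,"tz":0,"fingers":0},{"ax":0,"ay":0,"az":-0.15,"tx":-1,"ty":-1,"tz":0,"fingers":0},{"ax":0,"ay":0,"az":-0.2,"tx":-1,"ty":-1,"tz":0,"fingers":0},{"ax":0,"ay":0,"az":-0.25,"tx":-1,"ty":-1,"tz":0,"fingers":0},{"ax":0,"ay":0,"az":-0.3,"tx":-1,"ty":-1,"tz":0,"fingers":0},{"ax":0,"ay":0,"az":-0.355,"tx":-1,"ty":-1,"tz":0,"fingers":0},{"ax":0,"ay":0,"az":-0.36,"tx":-1,"ty":-1,"tz":0,"fingers":0}]'
python3 look2.py f
python3 -c "
from h import *
st();need((.4845,-.2157,.24),1.165)"
```

```text
t: 16.27
tcp_pos: [0.4867, -0.1329, 0.2644]
tool_rot: [0.2, 0.98, 0.0, -0.001]
wrist_force: [0.5, -0.2, -0.5]
finger_gap: 0.997
gripper_force: 0.0
t 16.27 tcp [ 0.4867 -0.1329  0.2644] F [ 0.5 -0.2 -0.5] M [ 0.   -0.03 -0.01] gap 0.997 g 0.0 q7 1.01
scene shelf (array([ 0.6007, -0.0084,  0.034 , -0.002 ]), 3442, 1.25)
scene tin (array([ 0.4849, -0.2155, -0.3981, -0.0008]), 410, 1.41)
side shelf (array([ 0.6037, -0.0093,  0.0221, -0.0029]), 1619, 1.3)
side tin (array([ 0.4874, -0.2171, -0.4203, -0.0011]), 298, 1.67)
wrist shelf (array([ 0.6009, -0.0094,  0.0342, -0.0012]), 26227, 1.02)
wrist tin (array([ 4.845e-01, -2.167e-01, -4.104e-01, -3.000e-04]), 658, 0.52)
t 16.43 tcp [ 0.4868 -0.1329  0.2647] F [-0.5 -0.3 -0.1] M [ 0.04 -0.04  0.06] gap 0.997 g 0.0 q7 1.01
need t [-0.255 -0.642  0.206] a [ 0.     -0.0002 -0.    ]
```

```bash
python3 -m pendant '[{"ax":0,"ay":0,"az":0,"tx":-0.15,"ty":-0.4,"tz":0.2,"fingers":40},{"ax":0,"ay":0,"az":0,"tx":-0.254,"ty":-0.647,"tz":0.5,"fingers":40},{"ax":0,"ay":0,"az":0,"tx":-0.254,"ty":-0.647,"tz":0.9,"fingers":40},{"ax":0,"ay":0,"az":0,"tx":-0.254,"ty":-0.647,"tz":1,"fingers":40},{"ax":0,"ay":0,"az":0,"tx":-0.254,"ty":-0.647,"tz":1,"fingers":40},{"ax":0,"ay":0,"az":0,"tx":-0.254,"ty":-0.647,"tz":1,"fingers":40}]'
python3 -c "
from h import *
need((.4846,-.2164,.045),1.165)"
```

```text
t: 17.18
tcp_pos: [0.4858, -0.2159, 0.1467]
tool_rot: [0.2, 0.98, -0.0, 0.001]
wrist_force: [0.1, 0.7, -0.8]
finger_gap: 0.839
gripper_force: 0.0
need t [ 0.01  -0.008  0.847] a [0.     0.0008 0.0012]
```

```bash
python3 -m pendant '[{"ax":0,"ay":0,"az":0,"tx":0,"ty":-0.006,"tz":0.2,"fingers":40},{"ax":0,"ay":0,"az":0,"tx":0,"ty":-0.006,"tz":0.4,"fingers":40},{"ax":0,"ay":0,"az":0,"tx":0,"ty":-0.006,"tz":0.6,"fingers":40},{"ax":0,"ay":0,"az":0,"tx":0,"ty":-0.006,"tz":0.75,"fingers":40},{"ax":0,"ay":0,"az":0,"tx":0,"ty":-0.006,"tz":0.847,"fingers":40},{"ax":0,"ay":0,"az":0,"tx":0,"ty":-0.006,"tz":0.847,"fingers":40}]'
python3 -m pendant '[{"ax":0,"ay":0,"az":0,"tx":0,"ty":0,"tz":0,"fingers":70},{"ax":0,"ay":0,"az":0,"tx":0,"ty":0,"tz":0,"fingers":80},{"ax":0,"ay":0,"az":0,"tx":0,"ty":0,"tz":0,"fingers":90},{"ax":0,"ay":0,"az":0,"tx":0,"ty":0,"tz":0,"fingers":110},{"ax":0,"ay":0,"az":0,"tx":0,"ty":0,"tz":0,"fingers":150},{"ax":0,"ay":0,"az":0,"tx":0,"ty":0,"tz":0,"fingers":255},{"ax":0,"ay":0,"az":0,"tx":0,"ty":0,"tz":0,"fingers":255}]' 30
```

```text
t: 17.92
tcp_pos: [0.4847, -0.2169, 0.0437]
tool_rot: [0.2, 0.98, -0.0, 0.0]
wrist_force: [0.8, 0.4, 0.3]
finger_gap: 0.843
gripper_force: 0.0
t: 18.8
tcp_pos: [0.4848, -0.2168, 0.0439]
tool_rot: [0.2, 0.98, -0.0, 0.001]
wrist_force: [-1.1, 1.3, 5.4]
finger_gap: 0.64
gripper_force: 31.2
```

```bash
python3 -m pendant '[{"ax":0,"ay":0,"az":0,"tx":0,"ty":0,"tz":-0.1,"fingers":255},{"ax":0,"ay":0,"az":0,"tx":0,"ty":0,"tz":-0.3,"fingers":255},{"ax":0,"ay":0,"az":0,"tx":0,"ty":0,"tz":-0.5,"fingers":255},{"ax":0,"ay":0,"az":0,"tx":0,"ty":0,"tz":-0.75,"fingers":255},{"ax":0,"ay":0,"az":0,"tx":0,"ty":0,"tz":-1,"fingers":255},{"ax":0,"ay":0,"az":0,"tx":0,"ty":0,"tz":-1,"fingers":255}]'
python3 -m pendant '[{"ax":0,"ay":0,"az":0,"tx":0,"ty":0,"tz":-0.3,"fingers":255},{"ax":0,"ay":0,"az":-0.03,"tx":0,"ty":0.2,"tz":-0.6,"fingers":255},{"ax":0,"ay":0,"az":-0.06,"tx":0,"ty":0.45,"tz":-0.6,"fingers":255},{"ax":0,"ay":0,"az":-0.1,"tx":0,"ty":0.7,"tz":-0.6,"fingers":255},{"ax":0,"ay":0,"az":-0.141,"tx":0,"ty":0.9,"tz":-0.6,"fingers":255},{"ax":0,"ay":0,"az":-0.141,"tx":0,"ty":0.9,"tz":-0.6,"fingers":255}]'
python3 -c "
from h import *
need((.5552,-.0107,.235),1.607)"
```

```text
t: 19.55
tcp_pos: [0.4853, -0.2172, 0.1658]
tool_rot: [0.2, 0.98, -0.0, 0.002]
wrist_force: [0.2, -0.7, -2.8]
finger_gap: 0.639
gripper_force: 32.7
t: 20.3
tcp_pos: [0.5267, -0.1156, 0.2347]
tool_rot: [-0.022, 1.0, 0.001, -0.0]
wrist_force: [-0.4, 0.2, -1.7]
finger_gap: 0.638
gripper_force: 32.8
need t [-0.276  0.862 -0.001] a [ 0.0004 -0.0002  0.0027]
```

```bash
python3 -m pendant '[{"ax":0,"ay":0,"az":0,"tx":-0.05,"ty":0.2,"tz":0,"fingers":255},{"ax":0,"ay":0,"az":0,"tx":-0.15,"ty":0.5,"tz":0,"fingers":255},{"ax":0,"ay":0,"az":0,"tx":-0.25,"ty":0.75,"tz":0,"fingers":255},{"ax":0,"ay":0,"az":0,"tx":-0.274,"ty":0.86,"tz":0,"fingers":255},{"ax":0,"ay":0,"az":0,"tx":-0.274,"ty":0.86,"tz":0,"fingers":255},{"ax":0,"ay":0,"az":0,"tx":-0.274,"ty":0.86,"tz":0,"fingers":255}]'
python3 look2.py g
python3 -c "
from h import *
need((.5552,-.0107,.176),1.607)"
```

```text
t: 21.05
tcp_pos: [0.5549, -0.0149, 0.235]
tool_rot: [-0.019, 1.0, -0.001, -0.0]
wrist_force: [-0.5, -0.1, -1.5]
finger_gap: 0.637
gripper_force: 32.8
t 21.05 tcp [ 0.5549 -0.0149  0.235 ] F [-0.5 -0.1 -1.5] M [0.   0.02 0.01] gap 0.637 g 32.8 q7 1.11
scene shelf (array([ 0.601 , -0.0084,  0.0384, -0.0022]), 3009, 1.22)
scene tin (array([ 0.485, -0.216, -0.393,  0.   ]), 0, nan)
side shelf (array([ 0.6037, -0.0091,  0.0272, -0.0027]), 1619, 1.31)
side tin (array([ 0.485, -0.216, -0.393,  0.   ]), 0, nan)
wrist shelf (array([ 0.6006, -0.0085,  0.0357,  0.0017]), 22653, 1.01)
wrist tin (array([ 0.485, -0.216, -0.393,  0.   ]), 0, nan)
need t [-0.002  0.032  0.493] a [-0.0002 -0.0001  0.0007]fit.py:23: RuntimeWarning: Mean of empty slice.
  return np.round(v,4),len(S),round(float(np.sqrt((r**2).mean()))*1e3,2)
  ret = ret.dtype.type(ret / rcount)
```

View pics/scene_g.png

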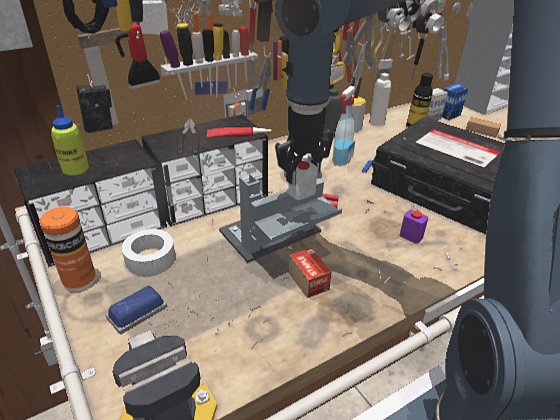

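The scene picture shows the shelf hanging level on the rack at (285,215), with the white tin held over its ledge at (303,182). I'll lower it.

```bash
python3 -m pendant '[{"ax":0,"ay":0,"az":0,"tx":0,"ty":0.02,"tz":0.15,"fingers":255},{"ax":0,"ay":0,"az":0,"tx":0,"ty":0.02,"tz":0.3,"fingers":255},{"ax":0,"ay":0,"az":0,"tx":0,"ty":0.02,"tz":0.42,"fingers":255},{"ax":0,"ay":0,"az":0,"tx":0,"ty":0.02,"tz":0.47,"fingers":255},{"ax":0,"ay":0,"az":0,"tx":0,"ty":0.02,"tz":0.49,"fingers":255},{"ax":0,"ay":0,"az":0,"tx":0,"ty":0.02,"tz":0.49,"fingers":255}]'
python3 -m pendant '[{"ax":0,"ay":0,"az":0,"tx":0,"ty":0,"tz":0.01,"fingers":255},{"ax":0,"ay":0,"az":0,"tx":0,"ty":0,"tz":0.018,"fingers":255},{"ax":0,"ay":0,"az":0,"tx":0,"ty":0,"tz":0.018,"fingers":255}]'
```

```text
t: 21.95
tcp_pos: [0.5555, -0.0106, 0.1767]
tool_rot: [-0.02, 1.0, 0.0, 0.0]
wrist_force: [-0.2, -0.3, -1.3]
finger_gap: 0.642
gripper_force: 32.8
t: 22.32
tcp_pos: [0.5553, -0.0107, 0.1744]
tool_rot: [-0.02, 1.0, -0.0, 0.0]
wrist_force: [-0.1, -0.1, -0.4]
finger_gap: 0.642
gripper_force: 32.8
```

```bash
python3 -m pendant '[{"ax":0,"ay":0,"az":0,"tx":0,"ty":0,"tz":0.005,"fingers":255},{"ax":0,"ay":0,"az":0,"tx":0,"ty":0,"tz":0.008,"fingers":255},{"ax":0,"ay":0,"az":0,"tx":0,"ty":0,"tz":0.008,"fingers":255}]'
```

```text
t: 22.7
tcp_pos: [0.5552, -0.0107, 0.1734]
tool_rot: [-0.02, 1.0, -0.0, -0.0]
wrist_force: [-1.0, 0.3, -2.0]
finger_gap: 0.637
gripper_force: 32.8
```

```bash
python3 -m pendant '[{"ax":0,"ay":0,"az":0,"tx":0,"ty":0,"tz":0.004,"fingers":255},{"ax":0,"ay":0,"az":0,"tx":0,"ty":0,"tz":0.008,"fingers":255},{"ax":0,"ay":0,"az":0,"tx":0,"ty":0,"tz":0.008,"fingers":255}]'
python3 -m pendant '[{"ax":0,"ay":0,"az":0,"tx":0,"ty":0,"tz":0.004,"fingers":255},{"ax":0,"ay":0,"az":0,"tx":0,"ty":0,"tz":0.006,"fingers":255},{"ax":0,"ay":0,"az":0,"tx":0,"ty":0,"tz":0.006,"fingers":255}]'
```

```text
t: 23.08
tcp_pos: [0.5552, -0.0107, 0.1724]
tool_rot: [-0.02, 1.0, 0.0, -0.0]
wrist_force: [-0.4, -0.3, -1.9]
finger_gap: 0.642
gripper_force: 32.8
t: 23.45
tcp_pos: [0.5552, -0.0107, 0.1717]
tool_rot: [-0.02, 1.0, 0.0, -0.0]
wrist_force: [0.2, 0.2, -1.9]
finger_gap: 0.64
gripper_force: 32.8
```

```bash
for i in 1; do :; done; python3 -m pendant '[{"ax":0,"ay":0,"az":0,"tx":0,"ty":0,"tz":0.004,"fingers":255},{"ax":0,"ay":0,"az":0,"tx":0,"ty":0,"tz":0.008,"fingers":255},{"ax":0,"ay":0,"az":0,"tx":0,"ty":0,"tz":0.008,"fingers":255}]' | sed -n '2p;4p'
python3 -m pendant '[{"ax":0,"ay":0,"az":0,"tx":0,"ty":0,"tz":0.004,"fingers":255},{"ax":0,"ay":0,"az":0,"tx":0,"ty":0,"tz":0.006,"fingers":255},{"ax":0,"ay":0,"az":0,"tx":0,"ty":0,"tz":0.006,"fingers":255}]'| sed -n '2p;4p'
python3 look2.py h
python3 - <<'E'
import cv2
a=cv2.imread("pics/side_h.png")[140:290,190:350]; b=cv2.imread("pics/scene_h.png")[140:290,210:370]
cv2.imwrite("pics/c3.png",cv2.hconcat([cv2.resize(i,(400,375),interpolation=cv2.INTER_CUBIC) for i in (a,b)]))
E
```

```text
tcp_pos: [0.5553, -0.0107, 0.171]
wrist_force: [-0.1, -0.7, 2.7]
tcp_pos: [0.5553, -0.0107, 0.1707]
wrist_force: [-2.7, -0.4, 8.4]
t 24.2 tcp [ 0.5553 -0.0107  0.1707] F [-2.7 -0.4  8.4] M [-0.26  0.54 -0.04] gap 0.643 g 34.0 q7 1.03
scene shelf (array([ 0.6009, -0.0085,  0.0368, -0.0015]), 2320, 1.32)
scene tin (array([ 0.485, -0.216, -0.393,  0.   ]), 0, nan)
side shelf (array([ 0.6032, -0.009 ,  0.0206, -0.0027]), 1334, 1.32)
side tin (array([ 0.485, -0.216, -0.393,  0.   ]), 0, nan)
wrist shelf (array([ 0.6014, -0.0097,  0.0348,  0.0011]), 29946, 1.01)
wrist tin (array([ 0.485, -0.216, -0.393,  0.   ]), 0, nan)fit.py:23: RuntimeWarning: Mean of empty slice.
  return np.round(v,4),len(S),round(float(np.sqrt((r**2).mean()))*1e3,2)
  ret = ret.dtype.type(ret / rcount)
```

View pics/c3.png

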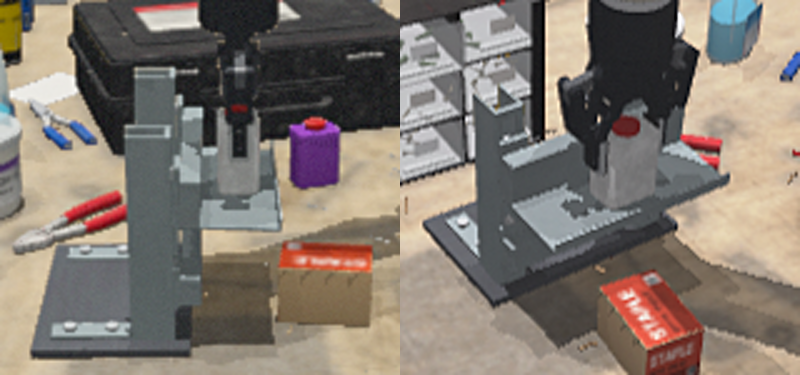

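The crop shows the tin upright on the ledge (left (237,165), right (625,165)) between the tube and the lip, and the wrist feels the contact. I'll ease off, release slowly and lift.

```bash
python3 -m pendant '[{"ax":0,"ay":0,"az":0,"tx":0,"ty":0,"tz":-0.006,"fingers":255},{"ax":0,"ay":0,"az":0,"tx":0,"ty":0,"tz":-0.006,"fingers":88},{"ax":0,"ay":0,"az":0,"tx":0,"ty":0,"tz":-0.006,"fingers":70},{"ax":0,"ay":0,"az":0,"tx":0,"ty":0,"tz":-0.006,"fingers":40},{"ax":0,"ay":0,"az":0,"tx":0,"ty":0,"tz":-0.006,"fingers":20},{"ax":0,"ay":0,"az":0,"tx":0,"ty":0,"tz":-0.006,"fingers":20}]'
python3 -m pendant '[{"ax":0,"ay":0,"az":0,"tx":0,"ty":0,"tz":-0.1,"fingers":20},{"ax":0,"ay":0,"az":0,"tx":0,"ty":0,"tz":-0.3,"fingers":20},{"ax":0,"ay":0,"az":0,"tx":0,"ty":0,"tz":-0.6,"fingers":20},{"ax":0,"ay":0,"az":0,"tx":0,"ty":0,"tz":-1,"fingers":20},{"ax":0,"ay":0,"az":0,"tx":0,"ty":0,"tz":-1,"fingers":20},{"ax":0,"ay":0,"az":0,"tx":0,"ty":0,"tz":-1,"fingers":20}]'
python3 - <<'E'
from fit import *
st()
for n in ["scene","side","wrist"]:
    f=eyes.grab_frame(n); cv2.imwrite("pics/%s_i.png"%n,f["pixels"][:,:,::-1])
    W=world(f).reshape(-1,3); W=W[~np.isnan(W[:,0])]; x,y,z=W.T
    m=(x>.5)&(x<.62)&(abs(y)<.12)&(z>.115)&(z<.187)
    print(n,"shelf",fit(W[m]-[0,0,.125],shelf,(.6015,-.009,.037),-.01,.062,0))
    m=(x>.51)&(x<.6)&(abs(y+.01)<.05)&(z>.14)&(z<.22)
    print(n,"tin",fit(W[m]-[0,0,.129],tin,(.555,-.011,.037),.012,.066,0), W[m][:,2].max())
a=cv2.imread("pics/side_i.png")[140:290,190:350]; b=cv2.imread("pics/wrist_i.png")
cv2.imwrite("pics/c4.png",cv2.hconcat([cv2.resize(a,(400,375)),cv2.resize(b,(400,375))]))
E
```

```text
t: 25.1
tcp_pos: [0.5552, -0.0107, 0.1707]
tool_rot: [-0.02, 1.0, 0.0, -0.0]
wrist_force: [0.2, 0.1, 0.6]
finger_gap: 0.923
gripper_force: 0.0
t: 25.85
tcp_pos: [0.555, -0.0108, 0.291]
tool_rot: [-0.02, 1.0, -0.0, 0.0]
wrist_force: [0.1, -0.3, -0.5]
finger_gap: 0.925
gripper_force: 0.0
t 25.85 tcp [ 0.555  -0.0108  0.291 ] F [ 0.1 -0.3 -0.5] M [0.02 0.01 0.01] gap 0.925 g 0.0 q7 1.16
scene shelf (array([ 0.6006, -0.0082,  0.0327, -0.0014]), 2629, 1.26)
scene tin (array([ 0.5534, -0.0102,  0.0479, -0.001 ]), 560, 1.2) 0.2058778044151971
side shelf (array([ 0.6032, -0.0089,  0.0189, -0.0025]), 1331, 1.33)
side tin (array([ 0.5557, -0.0119, -0.003 , -0.0011]), 396, 1.66) 0.20437419147122138
wrist shelf (array([ 6.005e-01, -9.600e-03,  3.530e-02,  6.000e-04]), 18858, 1.03)
wrist tin (array([ 5.711e-01, -1.060e-02,  3.460e-02, -3.000e-04]), 1045, 1.83) 0.20744499784546
```

View pics/c4.png

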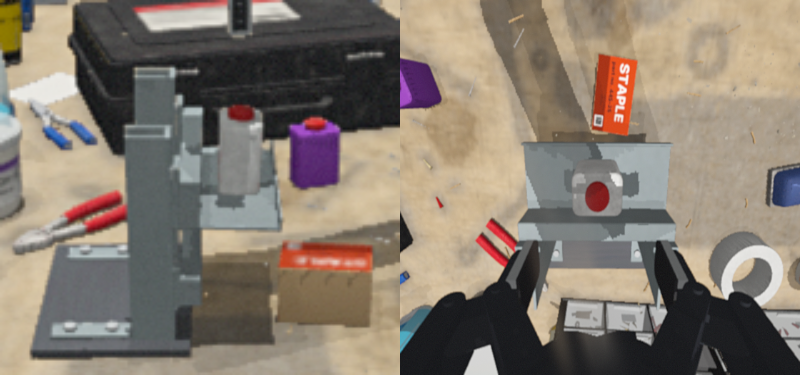

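The pictures show the tin upright and centred on the ledge, about 47 mm before the tube's centre line. The shelf is level and home, and the gripper is clear.

```bash
python3 -c "
from workcell import job
print(job.job_done())"
```

```text
the job is handed in; nothing more can be done
None
```

The shelf hangs fully down in the top slots, the white tin stands upright on its ledge, and the job is handed in at about 26 s; the verdict wasn't shown, and I judged both catches out from the shelf reaching its hard stop at home height, not from seeing the noses.

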